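# Find the rubbing spot on the tube turntable

## Task

The large tube turntable rubs once per turn, where the wide steel clip on its rim drags over the black brake shoe. Turn the large turntable by its upright peg until the wide clip is at the shoe and you feel the drag rise, then let go and leave it standing there, clip on shoe. Leave the smaller turntable as it is.

Things in the scene. Friction and masses are not known exactly. Their poses are not given: they have to be found in the camera images.
- stand: round fixed stand of the large white turntable (disc 189 mm across, top at 74 mm), which turns freely, several turns both ways, about the vertical axis through this origin (on the table). Its x axis points level from there to the brake shoe: a sprung black pad 20 mm wide, face 95.5 mm from the axis, before a steel post 78 mm tall, 132-146 mm out. Shoe is no stop; clip can be turned past it
- peg (a point): black upright peg, 16 mm thick, 45 mm tall, on the large disc 62 mm from its axis; this point is its centre, half-way up, 96 mm above the table. Seen from above it is 150 degrees counter-clockwise of the wide clip. Turning takes about 0.5 N at the peg, up to about 5 N while the clip rubs on the shoe. The peg's sleeve spins freely on its pin, so the hand need not turn with it
- clip (a point): middle of the wide dark steel clip on the large disc's rim (the rubbing spot), 95 mm from the axis, 76 mm above the table. 46 mm long along the rim, up to 3 mm proud; it rubs while its middle is within about 23 mm of the stand's x axis, most in the middle, and stays where it is left on the shoe. Two narrow clips, 10 mm long, do not rub
- spare_peg (a point): centre, half-way up, of the peg (14 mm thick, 32 mm tall) on the smaller turntable, a disc 124 mm across without clips or shoe, its top at 60 mm; a bystander, not to be turned

How it is judged:
At the end, for the whole second after the job is handed in: the middle of the wide clip stands at the brake shoe, within 22 mm to either side of the stand's x axis, so that the clip is in contact with the shoe, and stays there (y of clip in the frame of stand between -0.022 and 0.022 m and x of clip in the frame of stand above 0.08 m); the robot touches nothing.
It fails at once if the smaller turntable is turned (its peg moves more than 15 mm) (distance of spare_peg from where it was at the start of the episode above 0.015 m).
It also fails if it takes over 38 s, if anything falls off the work surface, if the arm or the gripper's body presses on something with over 40 N, if the wrist force passes 120 N, or if a joint passes its speed limit or range.

## Robot

A 6-joint arm with a two-finger parallel gripper is mounted at the origin on the work surface. World frame = base frame: x ahead of the robot, y to its left, z up, the work surface at z = 0. Lengths are in m, angles in rad, forces in N, time in s.
With the tool pointing down it reaches from about 0.3 to 0.775 m from the base axis. Payload 14.6 kg.
Tool frame: the origin (TCP) lies at the very end of the fingers, on their centre line; the grasp point (between the pads) lies 19 mm behind it; z points along the fingers, y is the direction in which the jaws open and shut (so a half turn about z gives the same grasp; the last joint's range is limited). The gripper opens to 94 mm and grips with 3 to 60 N. Pads are 16 mm wide; open, the fingers measure 119 mm over their backs; the gripper's body (75 mm by 177 mm) begins 78 mm behind the grasp point.
Start: joints at [-1.417, 0.3, 1.521, -0, 1.321, -0.067], TCP at [0.12, -0.537, 0.205] pointing down, gripper open.
Joint ranges: [-3.03, 3.03], [-0.79, 2.21], [0.23, 2.52], [-1.04, 4.18], [0, 3.07], [-2.55, 2.55]. Speed limits (rad/s): [2.22, 2.22, 2.57, 3.14, 3.14, 3.14].

## Interface

Orientations are given as [roll, pitch, yaw] about the fixed x, y, z axes, in that order (R = Rz(yaw) Ry(pitch) Rx(roll)).
In Python, from station import ctrl, vision, ticket gives the robot as it stands.
- The arm moves only by the tool step_arm, never from a script. Its argument "steps" is a list of rows, each an object of numbers: "x", "y", "z": the shift along the tool's x, y, z in m; "ax", "ay", "az": the turn, a rotation vector about the tool's x, y, z in degrees; "claw": the finger opening in m, from 0 to 0.094. A call has 1 to 5 rows; each row shifts and turns the pose as measured when the row begins, along the tool's axes as they then stand; what a row does not reach is not made up. A row lasts 1/12 s, in which the tool goes at most 41.7 mm and 7.16 degrees, less where a joint would pass 70% of its speed; a pose out of reach is approached as far as the arm can. A call with a gripper value outside its range is refused whole. The fingers move at their own pace and stop on an object; "grip_force" is the grip in N (left out, the last holds). Time passes only in rows, so rows that do not move let the fingers close. It gives the time, the measured TCP pose, the force and the opening at its end, in the units of the state.
- ctrl.get_obs(): the state, without advancing time (a new reading comes with each control period).
- vision.camera(name): name is "scene" or "top"; returns (picture, depth): 480x640x3 uint8, red, green, blue; 480x640 float32, m along the optical axis (not along the pixel's ray), 0 where there is no reading.
- vision.camera_params(name): a dict with "fov_y" (degrees; the focal length in pixels is half the picture's height over the tangent of half this angle, whatever the lens; pixels are square), "cx", "cy" (the principal point, pixels), "origin" and "attitude" of the camera in the world. Camera axes: x right, y up, looking along -z (the intrinsics and any distortion apply to the point x, -y, -z); pixel columns grow to the right and rows downward; lengths in m; the calibration is good to about 2 mm. A picture is of the moment at which its call begins. camera_params takes no time and is no camera call.
- ticket.hand_in(): hands the job in, once; it reports no verdict.
The state is a dict: "time_s": time; "qpos": joint angles; "joint_vel": joint speeds; "tau": joint torques, N m; "ee_pos": TCP position; "eef_rot": TCP orientation; "force": force on the tool from outside, world axes, zero at the start; "moment": the same for the moment, N m; "grip_width": finger opening in m.
Only numpy, scipy, OpenCV 4.12 (cv2) and the standard library are available. Lean on these libraries where they do the work, as an engineer would, in place of code of your own. Each camera call takes 0.05 s, during which the arm holds its last target.

## Working session

There is one attempt and no reset: what is moved stays moved. The work goes in short steps, Python scripts to look and compute and a tool call to move; the robot and the scene stay as the last step left them, time stands still between calls to the robot, and variables do not carry over. Pictures are saved under pics/ and viewed, and the job is handed in when it is done.

Besides the shell and the picture viewer there is one more tool, called as a command line: name --argument value ..., lists and objects as JSON in quotes. step_arm: Moves the arm, as the interface text tells. Its arguments: {"type":"object","properties":{"steps":{"type":"array"},"grip_force":{"type":"number"}},"required":["steps"]}

```bash
mkdir -p pics; ls; python3 - <<'E'
from station import ctrl, vision
import cv2,numpy as np
print(ctrl.get_obs())
for n in("scene","top"):
    p,d=vision.camera(n); print(n,vision.camera_params(n))
    cv2.imwrite(f"pics/{n}0.png",p[:,:,::-1]); np.savez(f"pics/{n}0.npz",p=p,d=d)
E
```

```text
pics
{'time_s': 0.0, 'qpos': array([-1.41661787e+00,  3.00458036e-01,  1.52159394e+00,  4.50222652e-06,
        1.32070423e+00, -6.65951884e-02]), 'joint_vel': array([-0.0015291 , -0.00159397, -0.00051636, -0.00283762, -0.0009705 ,
       -0.00148761]), 'tau': array([ 3.54039121e-04, -5.31808484e+01, -3.52740133e+01,  7.08370563e-02,
        2.43698474e-02, -1.18856642e-04]), 'ee_pos': array([ 0.12040091, -0.53638355,  0.20488806]), 'eef_rot': array([-3.14043197e+00, -8.17811151e-05,  2.20772480e-01]), 'force': array([-0.74369288,  0.66210013, -0.44542291]), 'moment': array([0.00765379, 0.04759531, 0.01044534]), 'grip_width': 0.09404396372156806}
scene {'fov_y': 44.702615262664885, 'cx': 317.27410254352884, 'cy': 235.52914495205545, 'origin': array([ 1.05081854, -0.11350694,  0.80542718]), 'attitude': array([5.92416120e-01, 1.09326035e-03, 1.29565475e+00])}
top {'fov_y': 53.403552109243556, 'cx': 322.4338536306492, 'cy': 241.53697989748977, 'origin': array([0.51052799, 0.00886036, 0.79877107]), 'attitude': array([ 0.04942238,  0.01948508, -1.59484661])}
```

View pics/scene0.png

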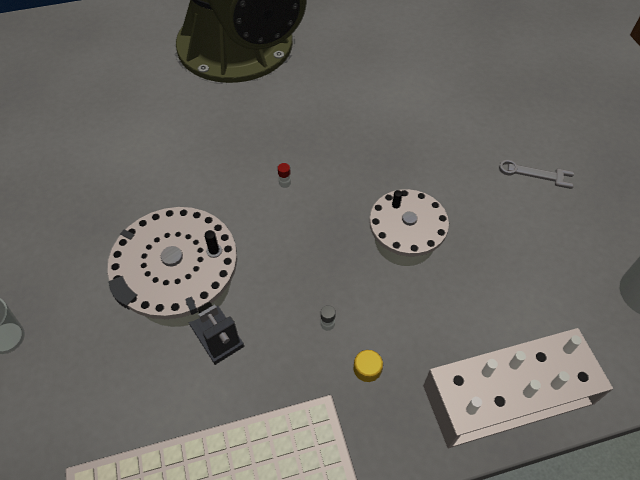

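View pics/top0.png

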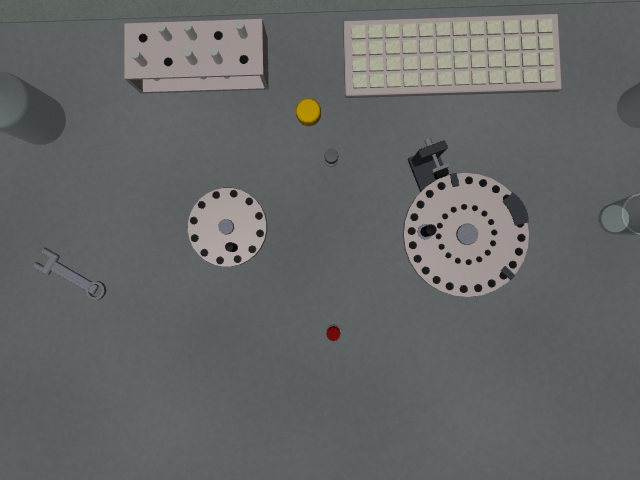

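The top view shows the large disc centred near (467,234), its peg at about (428,231), the wide clip at (516,209), and the shoe and post near (437,165). The small disc is at (227,227). Next I'll turn these pixels into positions.

```bash
cat > h.py <<'E'
import numpy as np, cv2
from scipy.spatial.transform import Rotation as R
from station import ctrl, vision
def cam(n):
    c=vision.camera_params(n); f=240/np.tan(np.radians(c['fov_y']/2))
    return c,f,R.from_euler('xyz',c['attitude']).as_matrix()
def ray(n,u,v):
    c,f,M=cam(n); return c['origin'],M@np.array([(u-c['cx'])/f,-(v-c['cy'])/f,-1])
def plane(n,u,v,z):
    o,r=ray(n,u,v); return o+r*(z-o[2])/r[2]
def dep(n,u,v,d):
    o,r=ray(n,u,v); return o+r*d[int(v),int(u)]
def cloud(n,d):
    c,f,M=cam(n); v,u=np.mgrid[:480,:640]
    P=np.stack([(u-c['cx'])/f,-(v-c['cy'])/f,-np.ones(u.shape)],-1)*d[...,None]
    return P@M.T+c['origin']
E
python3 - <<'E'
from h import *
z=np.load('pics/top0.npz');p,d=z['p'],z['d'];P=cloud('top',d)
z2=np.load('pics/scene0.npz');P2=cloud('scene',z2['d'])
s=d[d>0];print(len(s))
for nm,(u,v),h in [('peg',(428,231),.119),('clip',(516,209),.076),('ctr',(467,234),.074),('small',(227,227),.06),('post',(432,148),.078)]:
    print(nm,plane('top',u,v,h).round(4),dep('top',u,v,d).round(4))
for nm,(u,v),h in [('peg',(211,235),.119),('clip',(122,291),.076),('ctr',(172,256),.074)]:
    print('sc',nm,plane('scene',u,v,h).round(4),dep('scene',u,v,z2['d']).round(4))
# disc fits by bright & height
for n,img,PP in(('top',p,P),('scene',z2['p'],P2)):
  m=(abs(PP[...,2]-.074)<.004)&(PP[...,1]<-.05)&(PP[...,0]>.25)&(PP[...,0]<.62)
  q=PP[m][:,:2].astype(np.float32);c,r=cv2.minEnclosingCircle(q);print(n,'mask',m.sum(),c,r,q.min(0),q.max(0),np.median(PP[m][:,2]))
  m=(PP[...,2]>.105)&(PP[...,2]<.13)&(np.hypot(PP[...,0]-c[0],PP[...,1]-c[1])<.1)
  q=PP[m];print('pegtop',m.sum(),q.mean(0),q.min(0),q.max(0))
  m=(PP[...,2]>.068)&(PP[...,2]<.085)&(np.hypot(PP[...,0]-c[0],PP[...,1]-c[1])>.12)&(np.hypot(PP[...,0]-c[0],PP[...,1]-c[1])<.155)
  q=PP[m];print('post',m.sum(),q.mean(0),q.min(0),q.max(0))
pic=cv2.resize(p[120:310,380:560,::-1],None,fx=4,fy=4*.78,interpolation=cv2.INTER_CUBIC);pic=cv2.resize(p[130:280,390:560,::-1],None,fx=4,fy=4,interpolation=cv2.INTER_CUBIC);cv2.imwrite('pics/z0.png',pic)
E
```

```text
306004
peg [ 0.5557 -0.1292  0.119 ] [ 0.5558 -0.1293  0.1182]
clip [ 0.5885 -0.2714  0.076 ] [ 0.5886 -0.2718  0.0748]
ctr [ 0.5527 -0.1969  0.074 ] [ 0.5522 -0.1945  0.0824]
small [0.5738 0.1706 0.06  ] [0.5734 0.1695 0.0648]
post [ 0.6847 -0.148   0.078 ] [ 0.6845 -0.1478  0.0789]
sc peg [ 0.564  -0.1335  0.119 ] [ 0.5648 -0.1335  0.12  ]
sc clip [ 0.5939 -0.2728  0.076 ] [ 0.5929 -0.2731  0.0743]
sc ctr [ 0.5535 -0.1968  0.074 ] [ 0.5593 -0.1958  0.0825]
top mask 10833 (0.5703107118606567, -0.2806653380393982) 0.18174731731414795 [ 0.45900732 -0.45829964] [ 0.6199637  -0.10090549] 0.0743767841674079<stdin>:14: RuntimeWarning: Mean of empty slice.
  ret = um.true_divide(
Traceback (most recent call last):
ValueError: zero-size array to reduction operation minimum which has no identity
```

```bash
cat > m.py <<'E'
from h import *
from scipy.optimize import least_squares
def measure(n,p,d):
  P=cloud(n,d); c=np.array([.553,-.197])
  rr=np.hypot(P[...,0]-c[0],P[...,1]-c[1])
  m=(abs(P[...,2]-.0745)<.004)&(rr<.102)
  q=P[m][:,:2].astype(np.float32);
  m8=m&(p.min(-1)>110)
  q=P[m8][:,:2]; h=cv2.convexHull(q.astype(np.float32))[:,0]
  f=lambda x:np.hypot(*(h-x[:2]).T)-x[2]
  s=least_squares(f,[*c,.0945],loss='soft_l1',f_scale=.001).x; c=s[:2]
  out={'c':s}
  rr=np.hypot(P[...,0]-c[0],P[...,1]-c[1])
  g=p.max(-1)<75
  m=(P[...,2]>.112)&(P[...,2]<.13)&(rr<.09);q=P[m];out['pegtop']=(m.sum(),q.mean(0),np.ptp(q,0))
  m=(P[...,2]>.070)&(P[...,2]<.082)&(rr>.130)&(rr<.148)&(P[...,0]>c[0]);q=P[m];out['post']=(m.sum(),q.mean(0),np.ptp(q,0))
  m=(P[...,2]>.070)&(P[...,2]<.082)&(rr>.08)&(rr<.1)&g
  k,l,st,ce=cv2.connectedComponentsWithStats(m.astype(np.uint8))
  for i in range(1,k):
    if st[i,4]>25:
      q=P[l==i].mean(0); out[f'dark{i}']=(st[i,4],q,np.hypot(*(q[:2]-c)),np.degrees(np.arctan2(q[1]-c[1],q[0]-c[0])))
  for k,v in list(out.items()):
    if k in('pegtop','post'): q=v[1]-[*c,0]; out[k+'_pol']=(np.hypot(q[0],q[1]),np.degrees(np.arctan2(q[1],q[0])))
  return out
if __name__=='__main__':
  np.set_printoptions(precision=4,suppress=True)
  for n in('top','scene'):
    z=np.load(f'pics/{n}0.npz');
    print(n)
    for k,v in measure(n,z['p'],z['d']).items(): print(' ',k,v)
  p=np.load('pics/top0.npz')['p']
  cv2.imwrite('pics/z0.png',cv2.resize(p[130:280,390:560,::-1],None,fx=4,fy=4,interpolation=cv2.INTER_CUBIC))
E
python3 m.py
```

```text
top
  c [ 0.5527 -0.1951  0.0938]
  pegtop (np.int64(102), array([ 0.5581, -0.1325,  0.1186]), array([0.0143, 0.0153, 0.0093]))
  post (np.int64(292), array([ 0.6831, -0.1487,  0.0774]), array([0.0261, 0.0446, 0.0111]))
  dark1 (np.int32(43), array([ 0.6444, -0.1624,  0.075 ]), np.float64(0.09746520877417397), np.float64(19.64866815025499))
  dark2 (np.int32(66), array([ 0.6381, -0.1797,  0.0756]), np.float64(0.0868742096588214), np.float64(10.230605035666725))
  dark3 (np.int32(33), array([ 0.6359, -0.2023,  0.0748]), np.float64(0.0835548068037858), np.float64(-4.940748755074265))
  dark4 (np.int32(39), array([ 0.6314, -0.2237,  0.0747]), np.float64(0.08378028475902748), np.float64(-19.899216057955865))
  dark5 (np.int32(33), array([ 0.6286, -0.1598,  0.075 ]), np.float64(0.08382613079384478), np.float64(24.978049436704634))
  dark6 (np.int32(38), array([ 0.6214, -0.2428,  0.0747]), np.float64(0.0836375448227198), np.float64(-34.76444035956789))
  dark7 (np.int32(34), array([ 0.617 , -0.1416,  0.0747]), np.float64(0.08372241221959201), np.float64(39.76860253750392))
  dark8 (np.int3
[... 4048 characters left out ...]
109313868246), np.float64(24.715867417574607))
  dark28 (np.int32(116), array([ 0.6434, -0.1754,  0.0735]), np.float64(0.09118642640454833), np.float64(13.883685531239866))
  dark29 (np.int32(38), array([ 0.6235, -0.2453,  0.073 ]), np.float64(0.08384296212550868), np.float64(-34.96952338247))
  dark30 (np.int32(37), array([ 0.6384, -0.2048,  0.0732]), np.float64(0.08385885215618114), np.float64(-5.1491680243942275))
  dark31 (np.int32(35), array([ 0.6338, -0.2257,  0.0731]), np.float64(0.08389286568878199), np.float64(-19.823284118842995))
  pegtop_pol (np.float64(0.06235970424165034), np.float64(83.3324486723836))
  post_pol (np.float64(0.14045298748763532), np.float64(19.034419501583116))
```

View pics/z0.png

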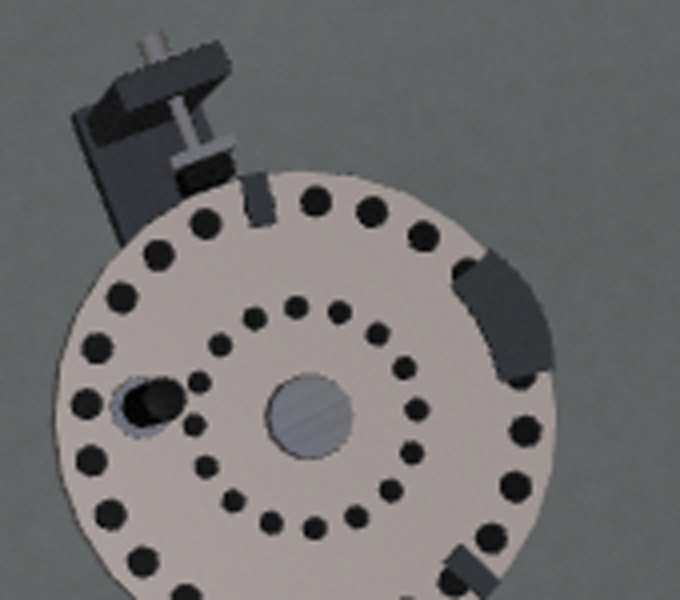

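Both cameras agree to within 2–4 mm and 1°:

| Item | Measured |
|---|---|
| Disc centre | (0.553, -0.196) |
| Shoe direction | about 19.5° |
| Clip | about -65° |
| Peg | about 84–85°, 62–63 mm from the axis, as specified |

The disc therefore needs about +84.5° of counter-clockwise turn, ending with the peg at about 169.5°. I'll cage the peg with the jaws along the tangent. First I move over the peg.

step_arm --steps '[{"x": 0.0323,"y": -0.0185,"z": 0,"claw": 0.05},{"x": 0.0323,"y": -0.0185,"claw": 0.05},{"x": 0.0323,"y": -0.0185,"claw": 0.05},{"x": 0.0323,"y": -0.0185,"claw": 0.05},{"x": 0.0323,"y": -0.0185,"claw": 0.05}]' --grip_force 10

```text
validation failed for argument at $.st...
```

step_arm --steps '[{"x": 0.0323,"y": -0.0185,"z": 0.0,"ax": 0.0,"ay": 0.0,"az": 0.0,"claw": 0.05}]' --grip_force 10

```text
time_s: 0.18
ee_pos: [0.1454, -0.513, 0.2042]
eef_rot: [-3.14, 0.001, 0.217]
force: [1.4, -0.7, 0.1]
grip_width: 0.0899
```

step_arm --steps '[{"x": 0.035,"y": -0.02,"z": 0.0,"ax": 0.0,"ay": 0.0,"az": 0.0,"claw": 0.05},{"x": 0.035,"y": -0.02,"z": 0.0,"ax": 0.0,"ay": 0.0,"az": 0.0,"claw": 0.05},{"x": 0.035,"y": -0.02,"z": 0.0,"ax": 0.0,"ay": 0.0,"az": 0.0,"claw": 0.05},{"x": 0.035,"y": -0.02,"z": 0.0,"ax": 0.0,"ay": 0.0,"az": 0.0,"claw": 0.05},{"x": 0.035,"y": -0.02,"z": 0.0,"ax": 0.0,"ay": 0.0,"az": 0.0,"claw": 0.05}]'

```text
time_s: 0.6
ee_pos: [0.2974, -0.3724, 0.2023]
eef_rot: [-3.137, 0.001, 0.21]
force: [0.5, -0.3, -0.7]
grip_width: 0.0573
```

step_arm --steps '[{"x": 0.035,"y": -0.02,"z": 0.0,"ax": 0.0,"ay": 0.0,"az": 0.0,"claw": 0.05},{"x": 0.035,"y": -0.02,"z": 0.0,"ax": 0.0,"ay": 0.0,"az": 0.0,"claw": 0.05},{"x": 0.035,"y": -0.02,"z": 0.0,"ax": 0.0,"ay": 0.0,"az": 0.0,"claw": 0.05},{"x": 0.035,"y": -0.02,"z": 0.0,"ax": 0.0,"ay": 0.0,"az": 0.0,"claw": 0.05},{"x": 0.035,"y": -0.02,"z": 0.0,"ax": 0.0,"ay": 0.0,"az": 0.0,"claw": 0.05}]'

```text
time_s: 1.02
ee_pos: [0.4509, -0.2312, 0.2022]
eef_rot: [-3.136, 0.002, 0.21]
force: [0.1, -0.9, 0.5]
grip_width: 0.0501
```

step_arm --steps '[{"x": 0.034,"y": -0.0193,"z": 0.0,"ax": 0.0,"ay": 0.0,"az": 0.0,"claw": 0.05},{"x": 0.034,"y": -0.0193,"z": 0.0,"ax": 0.0,"ay": 0.0,"az": 0.0,"claw": 0.05},{"x": 0.034,"y": -0.0193,"z": 0.0,"ax": 0.0,"ay": 0.0,"az": 0.0,"claw": 0.05},{"x": 0.025,"y": -0.014,"z": 0.0,"ax": 0.0,"ay": 0.0,"az": 0.0,"claw": 0.05},{"x": 0.0,"y": 0.0,"z": 0.0,"ax": 0.0,"ay": 0.0,"az": -7.0,"claw": 0.05}]'

```text
time_s: 1.43
ee_pos: [0.5676, -0.1225, 0.2006]
eef_rot: [-3.134, 0.003, 0.333]
force: [-0.9, -0.8, -0.5]
grip_width: 0.0499
```

step_arm --steps '[{"x": 0.0,"y": 0.0,"z": 0.0,"ax": 0.0,"ay": 0.0,"az": -7.0,"claw": 0.05},{"x": 0.0,"y": 0.0,"z": 0.0,"ax": 0.0,"ay": 0.0,"az": -7.0,"claw": 0.05},{"x": 0.0,"y": 0.0,"z": 0.0,"ax": 0.0,"ay": 0.0,"az": -7.0,"claw": 0.05},{"x": 0.0,"y": 0.0,"z": 0.0,"ax": 0.0,"ay": 0.0,"az": -7.0,"claw": 0.05},{"x": 0.0,"y": 0.0,"z": 0.0,"ax": 0.0,"ay": 0.0,"az": -7.0,"claw": 0.05}]'

```text
time_s: 1.85
ee_pos: [0.5685, -0.1191, 0.1975]
eef_rot: [-3.129, -0.001, 0.961]
force: [0.2, -0.8, -1.1]
grip_width: 0.0499
```

step_arm --steps '[{"x": 0.0,"y": 0.0,"z": 0.0,"ax": 0.0,"ay": 0.0,"az": -7.0,"claw": 0.05},{"x": 0.0,"y": 0.0,"z": 0.0,"ax": 0.0,"ay": 0.0,"az": -7.0,"claw": 0.05},{"x": 0.0,"y": 0.0,"z": 0.0,"ax": 0.0,"ay": 0.0,"az": -7.0,"claw": 0.05},{"x": 0.0,"y": 0.0,"z": 0.0,"ax": 0.0,"ay": 0.0,"az": -7.0,"claw": 0.05},{"x": 0.0,"y": 0.0,"z": 0.0,"ax": 0.0,"ay": 0.0,"az": -7.0,"claw": 0.05}]'

```text
time_s: 2.27
ee_pos: [0.5677, -0.1187, 0.1954]
eef_rot: [-3.128, -0.009, 1.586]
force: [0.1, 0.6, 0.6]
grip_width: 0.0506
```

step_arm --steps '[{"x": -0.015,"y": -0.008,"z": 0.0,"ax": 0.0,"ay": 0.0,"az": 5.0,"claw": 0.05},{"x": 0.0,"y": 0.0,"z": 0.03,"ax": 0.0,"ay": 0.0,"az": 0.0,"claw": 0.05},{"x": 0.0,"y": 0.0,"z": 0.02,"ax": 0.0,"ay": 0.0,"az": 0.0,"claw": 0.05},{"x": 0.0,"y": 0.0,"z": 0.0,"ax": 0.0,"ay": 0.0,"az": 0.0,"claw": 0.05}]'

```text
time_s: 2.6
ee_pos: [0.559, -0.1339, 0.1438]
eef_rot: [-3.128, -0.008, 1.509]
force: [-0.5, -0.6, 0.7]
grip_width: 0.0501
```

```bash
python3 - <<'E'
from h import *
o=ctrl.get_obs();print(o['ee_pos'],o['eef_rot'])
p,d=vision.camera('scene');cv2.imwrite('pics/s1.png',cv2.resize(p[140:340,80:330,::-1],None,fx=3,fy=3,interpolation=cv2.INTER_CUBIC))
E
```

```text
[ 0.55895425 -0.13386664  0.14375726] [-3.1277647 -0.0080666  1.508882 ]
```

View pics/s1.png

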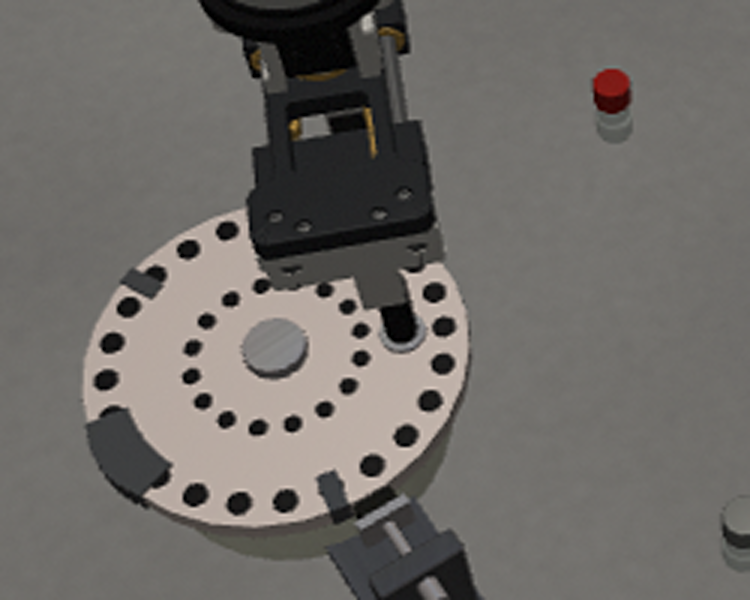

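The near finger stands over the front of the peg at about (385,290) in the crop, with the clip unmoved at (130,455). I'll descend astride the peg and close loosely.

step_arm --steps '[{"x": 0.0,"y": 0.0,"z": 0.02,"ax": 0.0,"ay": 0.0,"az": 0.0,"claw": 0.05},{"x": 0.0,"y": 0.0,"z": 0.02,"ax": 0.0,"ay": 0.0,"az": 0.0,"claw": 0.05},{"x": 0.0,"y": 0.0,"z": 0.01,"ax": 0.0,"ay": 0.0,"az": 0.0,"claw": 0.05},{"x": 0.0,"y": 0.0,"z": 0.0,"ax": 0.0,"ay": 0.0,"az": 0.0,"claw": 0.022},{"x": 0.0,"y": 0.0,"z": 0.0,"ax": 0.0,"ay": 0.0,"az": 0.0,"claw": 0.022}]'

```text
time_s: 3.07
ee_pos: [0.5613, -0.1337, 0.0994]
eef_rot: [-3.134, -0.007, 1.51]
force: [0.1, -0.1, 0.7]
grip_width: 0.0404
```

step_arm --steps '[{"x": 0.0,"y": 0.0,"z": 0.0,"ax": 0.0,"ay": 0.0,"az": 0.0,"claw": 0.022},{"x": 0.0,"y": 0.0,"z": 0.0,"ax": 0.0,"ay": 0.0,"az": 0.0,"claw": 0.022},{"x": 0.0,"y": 0.0,"z": 0.0,"ax": 0.0,"ay": 0.0,"az": 0.0,"claw": 0.022}]'

```text
time_s: 3.32
ee_pos: [0.5626, -0.134, 0.1027]
eef_rot: [-3.138, -0.006, 1.51]
force: [0.0, -0.0, 0.3]
grip_width: 0.0229
```

step_arm --steps '[{"x": 0.0,"y": 0.0,"z": 0.006,"ax": 0.0,"ay": 0.0,"az": 0.0,"claw": 0.022},{"x": 0.0,"y": 0.0,"z": 0.005,"ax": 0.0,"ay": 0.0,"az": 0.0,"claw": 0.022},{"x": -0.0003,"y": -0.0055,"z": 0.001,"ax": 0.0,"ay": 0.0,"az": -5.0,"claw": 0.022},{"x": -0.0003,"y": -0.0055,"z": 0.001,"ax": 0.0,"ay": 0.0,"az": -5.0,"claw": 0.022}]'

```text
time_s: 3.65
ee_pos: [0.5527, -0.1344, 0.0901]
eef_rot: [3.141, -0.005, 1.688]
force: [0.2, 0.5, 1.0]
grip_width: 0.0216
```

step_arm --steps '[{"x": -0.0003,"y": -0.0055,"z": 0.001,"ax": 0.0,"ay": 0.0,"az": -3.5,"claw": 0.022},{"x": -0.0003,"y": -0.0055,"z": 0.001,"ax": 0.0,"ay": 0.0,"az": -4.0,"claw": 0.022},{"x": -0.0003,"y": -0.0055,"z": 0.001,"ax": 0.0,"ay": 0.0,"az": -4.0,"claw": 0.022},{"x": -0.0003,"y": -0.0055,"z": 0.001,"ax": 0.0,"ay": 0.0,"az": -4.0,"claw": 0.022}]'

```text
time_s: 3.98
ee_pos: [0.5308, -0.1401, 0.0845]
eef_rot: [3.139, -0.005, 1.973]
force: [0.1, 0.2, 0.5]
grip_width: 0.0219
```

step_arm --steps '[{"x": 0.0005,"y": -0.0055,"z": -0.002,"ax": 0.0,"ay": 0.0,"az": -5.0,"claw": 0.022},{"x": 0.0,"y": -0.0055,"z": -0.001,"ax": 0.0,"ay": 0.0,"az": -5.0,"claw": 0.022},{"x": 0.0,"y": -0.0055,"z": 0.0,"ax": 0.0,"ay": 0.0,"az": -5.0,"claw": 0.022},{"x": 0.0,"y": -0.0055,"z": 0.0,"ax": 0.0,"ay": 0.0,"az": -5.0,"claw": 0.022}]'

```text
time_s: 4.32
ee_pos: [0.5107, -0.1509, 0.086]
eef_rot: [3.137, -0.004, 2.34]
force: [1.5, -0.3, 1.5]
grip_width: 0.0218
```

step_arm --steps '[{"x": 0.0,"y": -0.0055,"z": 0.0,"ax": 0.0,"ay": 0.0,"az": -5.0,"claw": 0.022},{"x": 0.0,"y": -0.0055,"z": 0.0,"ax": 0.0,"ay": 0.0,"az": -5.0,"claw": 0.022},{"x": 0.0,"y": -0.0055,"z": 0.0,"ax": 0.0,"ay": 0.0,"az": -5.0,"claw": 0.022},{"x": 0.0,"y": -0.004,"z": 0.0,"ax": 0.0,"ay": 0.0,"az": -4.0,"claw": 0.022}]'

```text
time_s: 4.65
ee_pos: [0.4971, -0.1673, 0.0848]
eef_rot: [3.136, -0.002, 2.69]
force: [0.2, 1.2, -0.1]
grip_width: 0.0218
```

```bash
cat > look.py <<'E'
import sys
from h import *
o=ctrl.get_obs();e=o['ee_pos'];r=e[:2]-[.553,-.196]
print(o['time_s'],e.round(4),'rad',np.hypot(*r).round(4),'ang',np.degrees(np.arctan2(r[1],r[0])).round(1),'yaw',np.degrees(o['eef_rot'][2]).round(1),o['force'].round(2))
p,d=vision.camera('scene');np.savez(f'pics/s{sys.argv[1]}.npz',p=p,d=d)
cv2.imwrite(f'pics/s{sys.argv[1]}.png',cv2.resize(p[160:360,80:330,::-1],None,fx=3,fy=3,interpolation=cv2.INTER_CUBIC))
E
python3 look.py 2
```

```text
4.65 [ 0.4971 -0.1673  0.0848] rad 0.0629 ang 152.8 yaw 154.1 [ 0.17  1.23 -0.11]
```

View pics/s2.png

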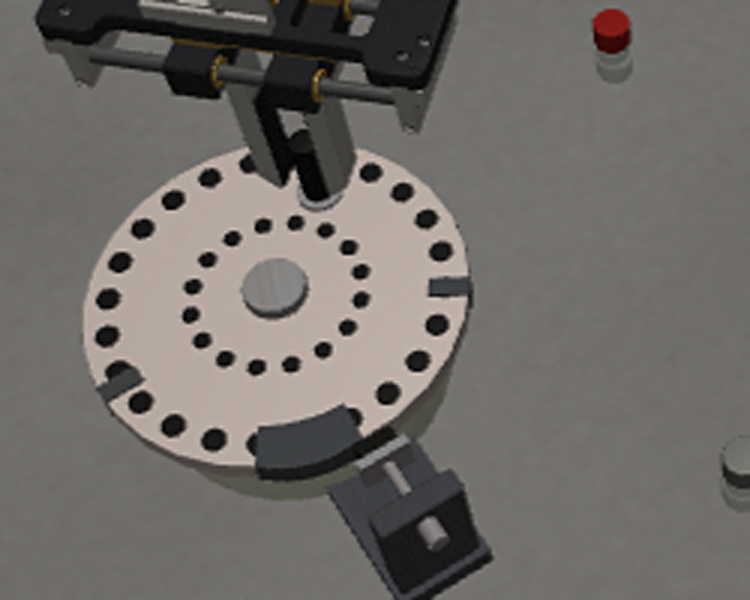

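The disc has turned with the peg. The wide clip spans about (260–360, 440) in the crop, and its leading edge is just reaching the shoe at about (380,440). I'll go on slowly and watch the drag.

step_arm --steps '[{"x": 0.0,"y": -0.0035,"z": 0.0,"ax": 0.0,"ay": 0.0,"az": -3.0,"claw": 0.022},{"x": 0.0,"y": -0.0035,"z": 0.0,"ax": 0.0,"ay": 0.0,"az": -3.0,"claw": 0.022}]'

```text
time_s: 4.87
ee_pos: [0.4941, -0.1738, 0.0844]
eef_rot: [3.135, -0.001, 2.798]
force: [1.8, 3.8, 3.0]
grip_width: 0.022
```

step_arm --steps '[{"x": 0.0,"y": -0.0035,"z": 0.0,"ax": 0.0,"ay": 0.0,"az": -3.0,"claw": 0.022},{"x": 0.0,"y": -0.0035,"z": 0.0,"ax": 0.0,"ay": 0.0,"az": -3.0,"claw": 0.022}]'

```text
time_s: 5.03
ee_pos: [0.4925, -0.1795, 0.0844]
eef_rot: [3.133, 0.0, 2.904]
force: [2.1, 6.4, 2.7]
grip_width: 0.0221
```

step_arm --steps '[{"x": 0.0,"y": -0.0035,"z": 0.0,"ax": 0.0,"ay": 0.0,"az": -3.0,"claw": 0.022}]'

```text
time_s: 5.12
ee_pos: [0.492, -0.1823, 0.0844]
eef_rot: [3.132, 0.001, 2.957]
force: [0.3, 6.5, 3.9]
grip_width: 0.0222
```

```bash
python3 look.py 3
```

```text
5.1167 [ 0.492  -0.1823  0.0844] rad 0.0625 ang 167.3 yaw 169.4 [0.33 6.54 3.88]
```

View pics/s3.png

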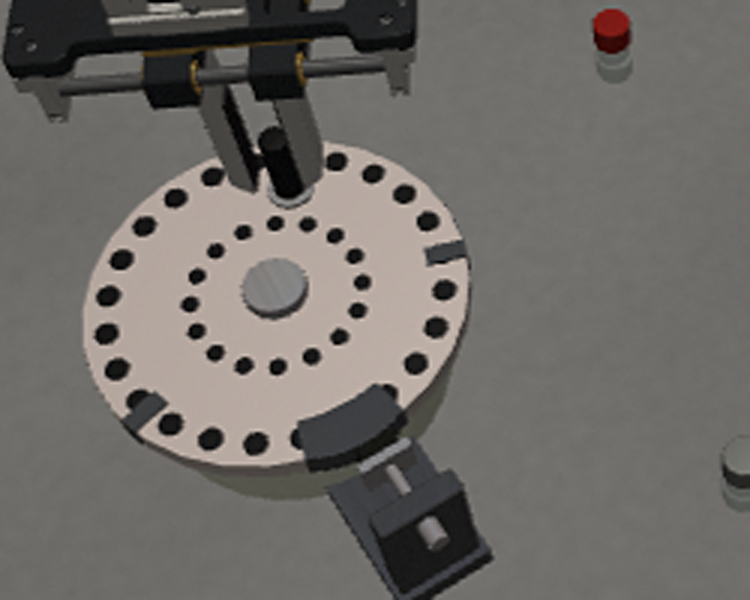

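The drag rose from about 1 N to 6.5 N and the clip is now against the shoe, around (350,430) in the crop. Next I measure the remaining angle.

```bash
cat > ang.py <<'E'
import sys
from h import *
def run(p,d,n='scene',c=(.5548,-.1972)):
    P=cloud(n,d);rr=np.hypot(P[...,0]-c[0],P[...,1]-c[1])
    a=np.degrees(np.arctan2(P[...,1]-c[1],P[...,0]-c[0]))
    # holes sit at 15deg pitch; clip = big dark area inside r 84..93 and also the inner lip
    m=((abs(P[...,2]-.0745)<.006)&(rr>.078)&(rr<.0905)&(p.max(-1)<75)).astype(np.uint8)
    k,l,st,ce=cv2.connectedComponentsWithStats(m)
    for i in range(1,k):
        if st[i,4]>45: q=l==i;print(st[i,4],ce[i].round(1),'ang',np.median(a[q]).round(1),a[q].min().round(1),a[q].max().round(1))
z=np.load(f'pics/{sys.argv[1]}.npz');run(z['p'],z['d'],*( ['top',(.5527,-.1951)] if len(sys.argv)>2 else []))
E
python3 ang.py s3; echo; python3 ang.py scene0
```

```text
48 [228.  243.9] ang 89.7 85.9 94.1
285 [194.8 300. ] ang 14.6 -3.1 34.1
84 [127.2 295. ] ang -56.2 -63.7 -51.1

68 [128.5 233. ] ang -136.2 -143.8 -130.6
284 [122.7 289.6] ang -64.6 -84.2 -46.0
53 [190.2 302.7] ang 9.7 6.4 13.3
```

The clip is at about 14.7° and the shoe at about 19.3°. I'll push about 4° more.

step_arm --steps '[{"x": 0.0,"y": -0.0035,"z": 0.0,"ax": 0.0,"ay": 0.0,"az": -2.0,"claw": 0.022},{"x": 0.0,"y": -0.002,"z": 0.0,"ax": 0.0,"ay": 0.0,"az": -1.0,"claw": 0.022}]'

```text
time_s: 5.33
ee_pos: [0.4913, -0.1871, 0.0842]
eef_rot: [3.131, 0.002, 3.01]
force: [-0.4, 6.3, 6.2]
grip_width: 0.0218
```

```bash
python3 look.py 4; python3 ang.py s4
```

```text
5.3333 [ 0.4913 -0.1871  0.0842] rad 0.0623 ang 171.8 yaw 172.5 [-0.39  6.33  6.15]
47 [227.1 240.2] ang 94.5 90.9 98.6
288 [199.2 297.7] ang 19.7 1.0 38.1
84 [130.  297.6] ang -51.7 -58.6 -46.7
```

The clip is at about 19.5°, on the shoe's axis. I'll open the jaws and withdraw straight up.

step_arm --steps '[{"x": 0.0,"y": 0.002,"z": 0.0,"ax": 0.0,"ay": 0.0,"az": 0.0,"claw": 0.04},{"x": 0.0,"y": 0.0,"z": 0.0,"ax": 0.0,"ay": 0.0,"az": 0.0,"claw": 0.04},{"x": 0.0,"y": 0.0,"z": 0.0,"ax": 0.0,"ay": 0.0,"az": 0.0,"claw": 0.04},{"x": 0.0,"y": 0.0,"z": 0.0,"ax": 0.0,"ay": 0.0,"az": 0.0,"claw": 0.04}]'

```text
time_s: 5.72
ee_pos: [0.4914, -0.1851, 0.0835]
eef_rot: [3.132, 0.001, 3.004]
force: [-0.4, 0.3, 0.3]
grip_width: 0.0397
```

step_arm --steps '[{"x": 0.0,"y": 0.0,"z": -0.015,"ax": 0.0,"ay": 0.0,"az": 0.0,"claw": 0.04},{"x": 0.0,"y": 0.0,"z": -0.025,"ax": 0.0,"ay": 0.0,"az": 0.0,"claw": 0.04},{"x": 0.0,"y": 0.0,"z": -0.035,"ax": 0.0,"ay": 0.0,"az": 0.0,"claw": 0.04},{"x": 0.0,"y": 0.0,"z": -0.035,"ax": 0.0,"ay": 0.0,"az": 0.0,"claw": 0.04},{"x": 0.0,"y": 0.0,"z": -0.02,"ax": 0.0,"ay": 0.0,"az": 0.0,"claw": 0.04}]'

```text
time_s: 6.13
ee_pos: [0.4886, -0.1855, 0.2128]
eef_rot: [3.129, -0.011, 3.0]
force: [0.3, -0.5, 0.3]
grip_width: 0.0397
```

```bash
python3 look.py 5; python3 ang.py s5; python3 - <<'E'
from h import *
p,d=vision.camera('top');cv2.imwrite('pics/t5.png',p[:,:,::-1])
np.savez('pics/t5.npz',p=p,d=d)
E
python3 ang.py t5 top
```

```text
6.1333 [ 0.4886 -0.1855  0.2128] rad 0.0653 ang 170.7 yaw 171.9 [ 0.33 -0.47  0.34]
49 [226.8 239.9] ang 95.2 91.2 99.4
275 [199.6 297.4] ang 20.0 1.8 38.9
86 [130.5 298. ] ang -51.3 -58.1 -45.9
283 [445.  183.5] ang 20.3 1.7 39.4
84 [508.2 198.6] ang -51.3 -57.9 -46.5
47 [516.7 213.6] ang -69.7 -73.3 -65.9
46 [520.7 227.5] ang -84.7 -88.4 -80.8
52 [410.8 240.6] ang 95.5 91.8 99.1
```

View pics/s5.png

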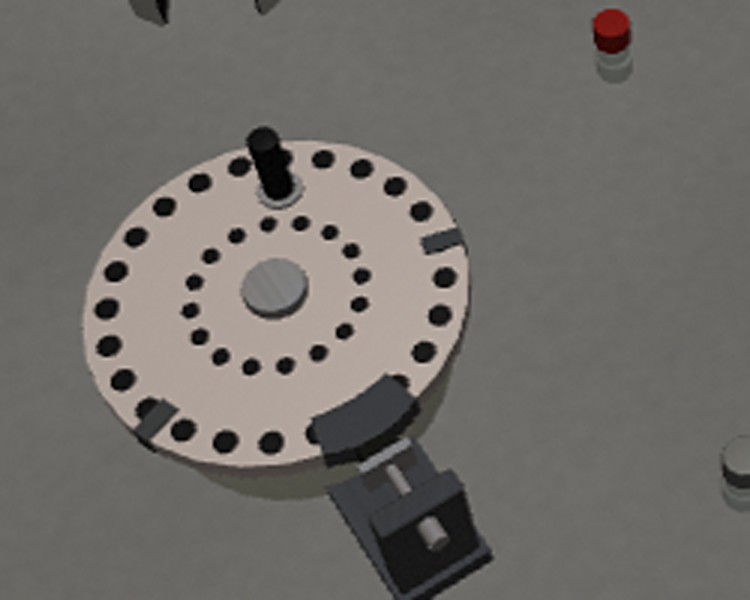

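View pics/t5.png

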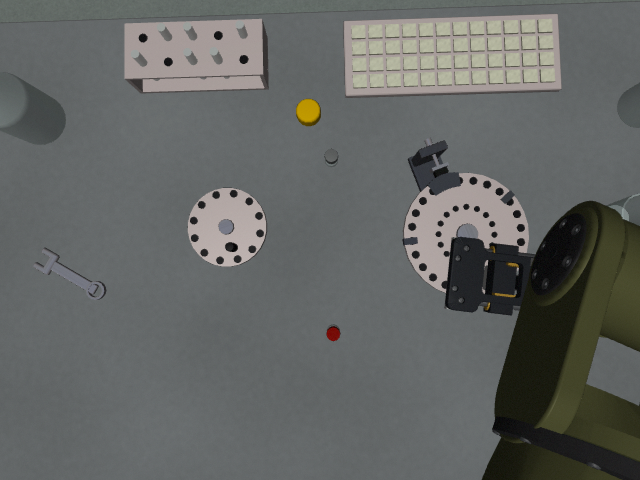

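The clip is at 20.0° (scene) and 20.3° (top), and the shoe at 19.0–19.6°, so it is about 1–2 mm off centre. The small turntable's peg is still at (231,247), and the arm is clear at 0.21 m with force near 0. I'm handing the job in.

```bash
python3 -c "
from station import ticket
print(ticket.hand_in())"
```

```text
the job is handed in; nothing more can be done
None
```

I turned the large turntable about 85° counter-clockwise by its peg, left the wide clip on the brake shoe, and handed the job in at about 6.2 s. The hand-in gave no verdict.

- **Drag:** the force rose from about 1 N to 6.5 N as the clip came onto the shoe. It fell back to near zero after I let go.
- **Clip position:** after release both cameras put the clip at 20.0° and 20.3°, against 19.0° and 19.6° for the shoe. That is about 1–2 mm off centre, against the 22 mm allowed. The two cameras disagree by 2–4 mm in absolute position, well inside that margin.
- **Clear of the scene:** the gripper was withdrawn to 0.21 m above the table and touches nothing. The smaller turntable looks unmoved in the top view.
- **Failed call:** the first move call was refused for leaving out some row fields. The arm did not move.

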